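Lock the shaker platform with its spring clip

TASK

Pick up the hairpin spring clip from the worktop and lock the shaker's platform down with it: slide it sideways under the head of the centre pin and push until it snaps fully home round the shank, then let go and leave it lying flat there. The platform floats and gives way, so feel for the snap and stop pushing as soon as it comes; do not force it or shove the platform to its stops. Leave the other things on the worktop alone.

Things in the scene. Friction and masses are not known exactly. Their poses are not given: they have to be found in the camera images.
- clip_tab (a point): middle of the clip's grip tab, 20 mm above the clip's underside: an upright black moulded tab 24 mm long (clip x), 12 mm wide (clip y), 34 mm high from the underside up; grip it across its width. Axes are the clip's: x runs from the tab toward the open mouth, z up when it lies flat
- clip_seat (a point): centre of the clip's seat, where the pin's axis belongs when home: 50.5 mm ahead (clip +x) of clip_tab, 2.5 mm above the underside. A black tongue stops the pin at the back. The throat (11 mm between the wires) lies 10 mm ahead of the seat centre; beyond it the legs flare to a 29 mm mouth that ends 34 mm ahead of the seat centre
- pin_neck (a point): on the axis of the steel pin at the middle of the shaker's platform, 2.5 mm above the platform's top face (where a seated clip's wire lies). Round shank 16 mm in diameter; the round head, 26 mm across, overhangs it from 13 to 20.5 mm above the platform. The clip can come from any side
- shaker: bench shaker fixed to the worktop: white square housing 170 x 170 mm, 45 mm high, origin at its underside in the middle, knob and dark panel on its front (-x side); above it the round platform, 160 mm across, dark mat in an aluminium rim, top face 55 mm above the worktop. A tall analyser stands beyond x = 0.57 between it and the laptop: carry the clip past in front of that
- float_x (a joint): sideways float of platform and pin along the shaker's x axis, m, 0 at rest: soft springs let it give way some 12 to 30 mm under the push and bring it back when the push ends; hard stops at +-45 mm
- float_y (a joint): the same along the shaker's y axis, same springs and stops
- clip: the whole clip, lying flat: a hairpin of two 5 mm steel wire legs with a black grip, 97 mm long, 90 to 140 g; origin on its underside 30 mm ahead of clip_tab, axes as clip_tab. Each leg springs outward as the pin is forced through the throat: the push rises to about 6 to 14 N, depending on friction, and falls sharply as it snaps past
- petri_near: closed flat dish, 93 mm across, 17 mm high, a bystander; origin under its middle
- sample_cup: capped cup, 58 mm across, 70 mm high, a bystander; origin under its middle
- mouse: computer mouse 108 x 58 x 36 mm, a bystander; origin under its middle
Mind the look-alikes: they are no part of the job. Of the things that look like the clip, the larger one is meant.

How it is judged:
At the end, for the whole second after the job is handed in: The clip is snapped home round the pin's shank under the head (seat centre within 4 mm of the pin's axis, sideways), lies flat on the platform (within 0.15 rad, between platform and head), is released and at rest, and the platform has floated back to within 5 mm of its middle (horizontal distance between clip_seat and pin_neck below 0.004 m and z of clip_seat in the frame of pin_neck between -0.004 and 0.006 m and angle between clip's own z axis and vertical below 0.15 rad and linear speed of clip below 0.02 m/s and value of joint float_x between -0.005 and 0.005 m and value of joint float_y between -0.005 and 0.005 m); the robot touches nothing.
It fails at once if the clip is forced against the pin or platform with more than 25 N (contact force between clip and shaker above 25 N).
It fails at once if the robot itself shoves the shaker with more than 25 N (contact force between any of the fingers, the arm and shaker above 25 N).
It fails at once if the platform is shoved more than 36 mm aside, against its stops (value of joint any of float_x, float_y above 0.036 m or value of joint any of float_x, float_y below -0.036 m).
It fails at once if the clip is pushed on after it has snapped home, holding the platform more than 26 mm aside (horizontal distance between clip_seat and pin_neck below 0.004 m and (value of joint any of float_x, float_y above 0.026 m or value of joint any of float_x, float_y below -0.026 m)).
It fails at once if a bystander is moved more than 20 mm (distance of any of petri_near, sample_cup, mouse from where it was at the start of the episode above 0.02 m).
It also fails if it takes over 58 s, if anything falls off the work surface, if the arm or the gripper's body presses on something with over 40 N, if the wrist force passes 120 N, or if a joint passes its speed limit or range.

ROBOT

A 6-joint arm with a two-finger parallel gripper is mounted at the origin on a cart in front of the work surface, level with it; the furniture and walls round the work are solid. World frame = base frame: x ahead of the robot, y to its left, z up, the work surface at z = 0. Lengths are in m, angles in rad, forces in N, time in s.
With the tool pointing down it reaches from about 0.3 to 0.775 m from the base axis. Payload 14.6 kg.
Tool frame: the origin (TCP) lies at the very end of the fingers, on their centre line; the grasp point (between the pads) lies 19 mm behind it (pinch_z is the distance from the TCP to the grasp point, in m); z points along the fingers, y is the direction in which the jaws open and shut (so a half turn about z gives the same grasp; the last joint's range is limited). The gripper opens to 94 mm and grips with 3 to 60 N. Pads are 16 mm wide; open, the fingers measure 119 mm over their backs; the gripper's body (75 mm by 177 mm) begins 78 mm behind the grasp point.
Start: joints at [-1.345, 0.3, 1.521, -0, 1.321, -0.067], TCP at [0.159, -0.527, 0.205] pointing down, gripper open.
Joint ranges: [-3.03, 3.03], [-0.79, 2.21], [0.23, 2.52], [-1.04, 4.18], [0, 3.07], [-2.55, 2.55]. Speed limits (rad/s): [2.22, 2.22, 2.57, 3.14, 3.14, 3.14].

INTERFACE

Orientations are given as [roll, pitch, yaw] about the fixed x, y, z axes, in that order (R = Rz(yaw) Ry(pitch) Rx(roll)).
In Python, from station import get_obs, camera, hand_in, pinch_z gives the robot as it stands.
- The arm moves only by the tool servo_tool, never from a script. Its argument "moves" is a list that holds one entry, the list of rows, each a list of 7 numbers: the turn, a rotation vector about the tool's x, y, z normalised to -1 to 1, where 1 is pi/2 rad, then the shift along the tool's x, y, z normalised to -1 to 1, where 1 is 500 mm, then the closure, from 0 (fully open) to 1 (shut). In form: [[[rx, ry, rz, x, y, z, hand], ...]]. A call has 1 to 12 rows; each row is the pose to reach, as a shift and turn from the pose measured when the call began, along the tool's axes at that moment; what a row does not reach only later rows make up. A row lasts 1/12 s, in which the tool goes at most 41.7 mm and 7.16 degrees, less where a joint would pass 70% of its speed; a pose out of reach is approached as far as the arm can. A call with a number of a shift or a turn outside -1 to 1 is refused whole. A call with a gripper value outside its range is refused whole. The fingers move at their own pace and stop on an object; "squeeze" is the grip in N (left out, the last holds). Time passes only in rows, so rows that repeat a pose let the fingers close. It gives the time, the measured TCP pose, the force and the opening at its end, in the units of the state.
- get_obs(): the state, without advancing time (a new reading comes with each control period).
- camera(name): name is "scene" or "top" or "wrist"; returns a dict with "color" (420x560x3 uint8, red, green, blue), "intrinsics" (3x3 intrinsics, pixels), "rvec" (rotation vector, rad) and "tvec" (3), from world to camera coordinates, as OpenCV has them. Camera axes: x right, y down, z forward; pixel columns grow to the right and rows downward; lengths in m; the calibration is good to about 2 mm. A picture is of the moment at which its call begins. There is no depth.
- hand_in(): hands the job in, once; it reports no verdict.
The state is a dict: "time_s": time; "qpos": joint angles; "joint_vel": joint speeds; "tau": joint torques, N m; "ee_pos": TCP position; "eef_rot": TCP orientation; "force": force on the tool from outside, world axes, zero at the start; "moment": the same for the moment, N m; "grip_width": finger opening in m.
Only numpy, scipy, OpenCV 4.12 (cv2) and the standard library are available. Lean on these libraries where they do the work, as an engineer would, in place of code of your own. Each camera call takes 0.05 s, during which the arm holds its last target.

## Working session

There is one attempt and no reset: what is moved stays moved. The work goes in short steps, Python scripts to look and compute and a tool call to move; the robot and the scene stay as the last step left them, time stands still between calls to the robot, and variables do not carry over. Pictures are saved under pics/ and viewed, and the job is handed in when it is done.

Besides the shell and the picture viewer there is one more tool, called after "Request:" in YAML: its name, and indented under it one key for each argument. servo_tool: Moves the arm, as the interface text tells. Scaled input: -1 to 1 covers 500 mm each way for a shift and pi/2 rad each way for a turn. Its arguments: {"type":"object","properties":{"moves":{"type":"array"},"squeeze":{"type":"number"}},"required":["moves"]}

```bash
mkdir -p pics; ls
cat > h.py <<'E'
import numpy as np, cv2
from station import get_obs, camera, hand_in, pinch_z
def snap(name,fn):
    c=camera(name); np.savez('pics/'+fn+'.npz',**{k:np.asarray(v) for k,v in c.items()})
    cv2.imwrite('pics/'+fn+'.png',cv2.cvtColor(np.asarray(c['color']),cv2.COLOR_RGB2BGR)); return c
def load(fn): return dict(np.load('pics/'+fn+'.npz'))
def ray(c,uv,z):
    K=c['intrinsics'];R=cv2.Rodrigues(c['rvec'])[0];t=c['tvec'].reshape(3)
    d=R.T@np.linalg.inv(K)@np.array([uv[0],uv[1],1.]);o=-R.T@t
    return o+d*(z-o[2])/d[2]
def proj(c,p):
    return cv2.projectPoints(np.array(p,float).reshape(-1,3),c['rvec'],c['tvec'],c['intrinsics'],None)[0].reshape(-1,2)
def crop(fn,x0,y0,x1,y1,s,out):
    im=cv2.imread('pics/'+fn+'.png')[y0:y1,x0:x1]
    cv2.imwrite('pics/'+out+'.png',cv2.resize(im,None,fx=s,fy=s,interpolation=cv2.INTER_CUBIC))
E
python3 - <<'E'
from h import *
print(get_obs(),pinch_z)
for n in ['scene','top','wrist']:
    c=snap(n,n+'0'); R=cv2.Rodrigues(c['rvec'])[0]; print(n,-R.T@np.array(c['tvec']).reshape(3))
E
```

```text
pics
{'time_s': 0.0, 'qpos': array([-1.34462122e+00,  3.00446991e-01,  1.52158412e+00,  2.10179402e-05,
        1.32069925e+00, -6.65853196e-02]), 'joint_vel': array([ 0.0004845 , -0.00061541,  0.0014187 ,  0.00091162,  0.00138246,
        0.00047098]), 'tau': array([-1.57579752e-04, -5.31801081e+01, -3.52733588e+01,  7.08321878e-02,
        2.44654709e-02, -7.31837417e-05]), 'ee_pos': array([ 0.15867895, -0.52633755,  0.20489827]), 'eef_rot': array([-3.14045881e+00, -9.60121797e-05,  2.92755161e-01]), 'force': array([-0.29275191, -0.44057911,  0.61959675]), 'moment': array([ 0.02310263, -0.01719744, -0.05521022]), 'grip_width': 0.09411002261612518} 0.0188
scene [0.10240855 0.77289599 0.51789742]
top [ 0.23555849 -0.06700588  1.50757351]
wrist [ 0.23045413 -0.50500935  0.383564  ]
```

View pics/top0.png

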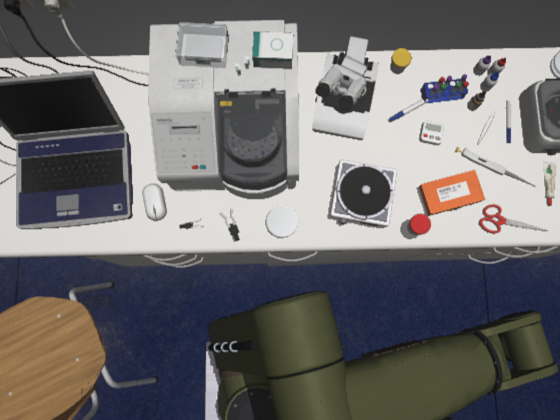

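View pics/scene0.png

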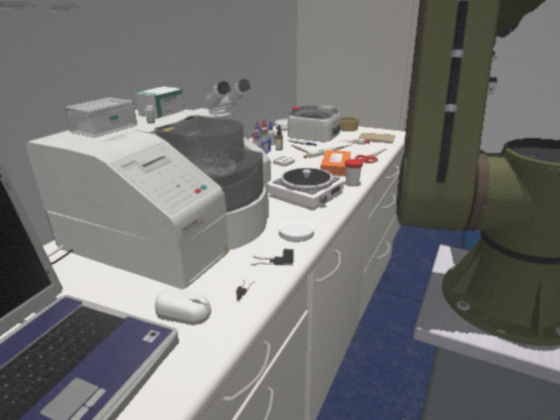

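View pics/wrist0.png

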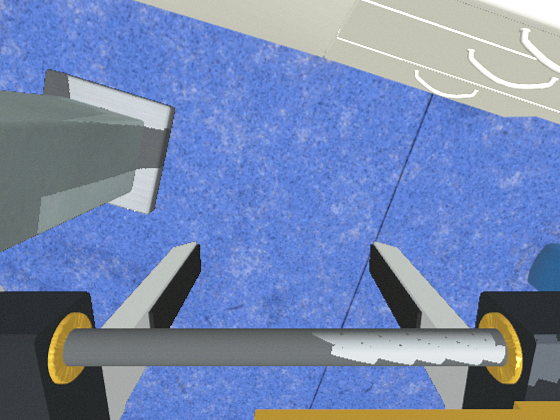

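Run:
```python
from h import *
crop('top0',170,195,270,255,8,'t_clip'); crop('top0',320,150,410,235,7,'t_shk'); crop('scene0',220,230,320,310,7,'s_clip');
```

```text
(no output)
```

View pics/t_clip.png

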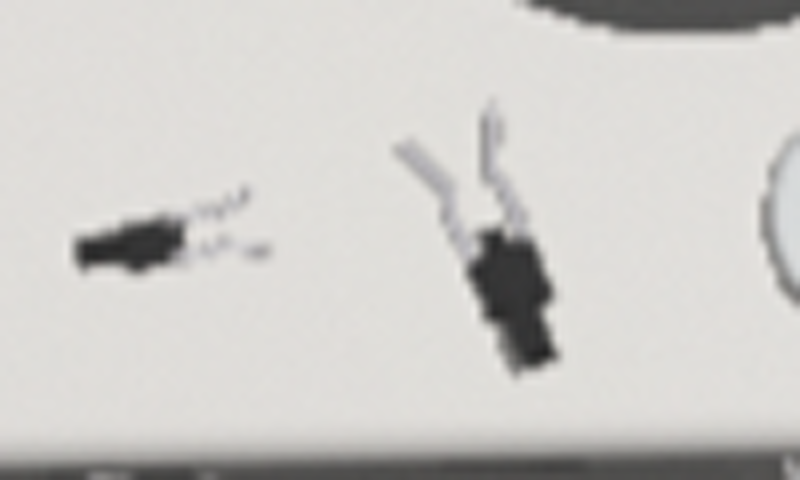

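View pics/t_shk.png

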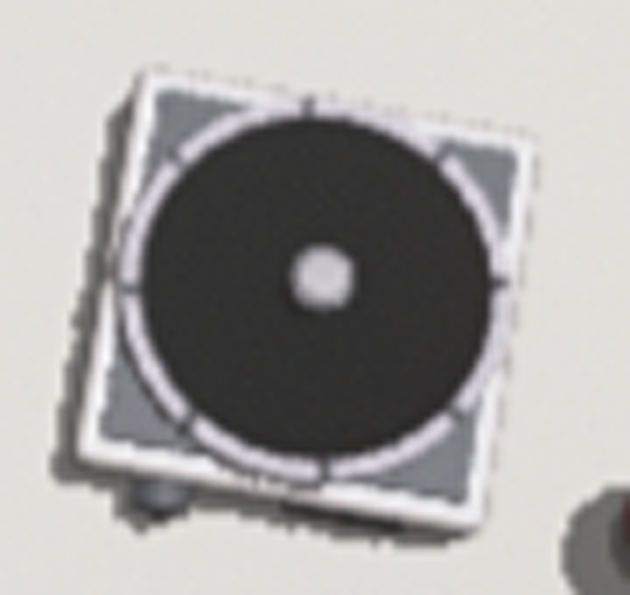

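View pics/s_clip.png

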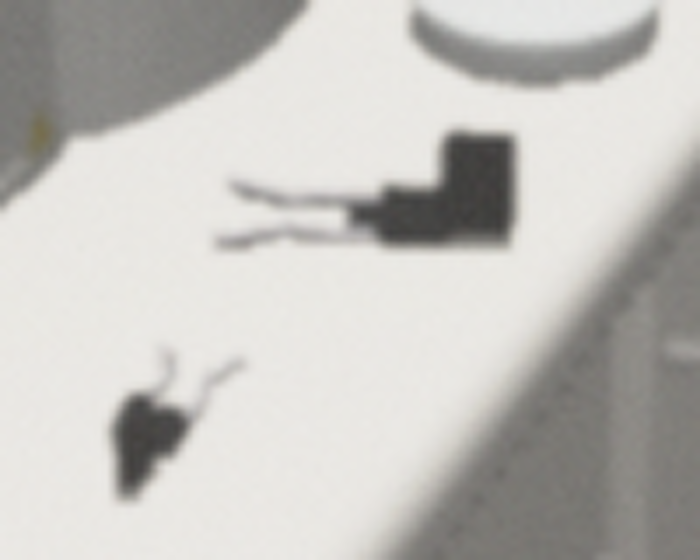

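Run:
```python
from h import *
c=load('top0')
P=lambda u,v,z:print((u,v,z),ray(c,(u,v),z).round(4))
for px,py in [(533,340),(405,147),(492,105)]:
    P(170+px/8-.4,195+py/8-.4,0.034 if px==533 else .003)
P(320+322/7-.4,150+277/7-.4,.0755)
for a in [(145,75),(530,145),(478,525),(85,455)]: P(320+a[0]/7-.4,150+a[1]/7-.4,.045)
P(282,221,.017);P(420,225,.07);P(190,224,0);P(153,201,.03);P(250,193,.1)
```

```text
(236.225, 237.1, 0.034) [0.4375 0.0701 0.034 ]
(220.225, 212.975, 0.003) [0.5138 0.1195 0.003 ]
(231.1, 207.725, 0.003) [0.5288 0.0877 0.003 ]
(365.6, 189.17142857142855, 0.0755) [ 0.5597 -0.297   0.0755]
(340.31428571428575, 160.31428571428572, 0.045) [ 0.6537 -0.2329  0.045 ]
(395.31428571428575, 170.31428571428572, 0.045) [ 0.6206 -0.3902  0.045 ]
(387.8857142857143, 224.6, 0.045) [ 0.4627 -0.3598  0.045 ]
(331.7428571428572, 214.6, 0.045) [ 0.4947 -0.2022  0.045 ]
(282, 221, 0.017) [ 0.4839 -0.0605  0.017 ]
(420, 225, 0.07) [ 0.4558 -0.444   0.07  ]
(190, 224, 0) [0.4835 0.2079 0.    ]
(153, 201, 0.03) [0.548 0.31  0.03 ]
(250, 193, 0.1) [0.5501 0.0257 0.1   ]
```

```bash
cat >> h.py <<'E'
from scipy.spatial.transform import Rotation as Ro
def goto(p,yaw):
    o=get_obs(); R0=Ro.from_euler('xyz',o['eef_rot']); R1=Ro.from_euler('xyz',[np.pi,0,yaw])
    rv=(R0.inv()*R1).as_rotvec()/(np.pi/2); d=R0.inv().apply(np.array(p)-o['ee_pos'])/.5
    print('t',round(o['time_s'],2),'pos',o['ee_pos'].round(4),'rot',o['eef_rot'].round(3),'F',o['force'].round(2),'w',round(o['grip_width'],4))
    print('row',rv.round(4),d.round(4),'rows>=',np.linalg.norm(d)*.5/.0417,np.linalg.norm(rv)*90/7.16)
E
python3 - <<'E'
from h import *
goto([.43,.067,.16],.38)
E
```

```text
t 0.15 pos [ 0.1587 -0.5264  0.2051] rot [-3.141 -0.     0.293] F [0.09 0.87 0.04] w 0.0942
row [-0.0005 -0.0001 -0.0555] [ 0.8621 -0.9796  0.091 ] rows>= 15.684195705020583 0.6976206458368587
```

Request:
servo_tool:
  moves:
    - [[0, 0, -0.0555, 0.862, -0.98, 0.091, 0], [0, 0, -0.0555, 0.862, -0.98, 0.091, 0], [0, 0, -0.0555, 0.862, -0.98, 0.091, 0], [0, 0, -0.0555, 0.862, -0.98, 0.091, 0], [0, 0, -0.0555, 0.862, -0.98, 0.091, 0], [0, 0, -0.0555, 0.862, -0.98, 0.091, 0], [0, 0, -0.0555, 0.862, -0.98, 0.091, 0], [0, 0, -0.0555, 0.862, -0.98, 0.091, 0], [0, 0, -0.0555, 0.862, -0.98, 0.091, 0], [0, 0, -0.0555, 0.862, -0.98, 0.091, 0], [0, 0, -0.0555, 0.862, -0.98, 0.091, 0], [0, 0, -0.0555, 0.862, -0.98, 0.091, 0]]

```text
time_s: 1.15
ee_pos: [0.3662, -0.0708, 0.1708]
eef_rot: [-3.141, -0.001, 0.38]
force: [1.1, -1.3, 1.3]
grip_width: 0.0935
```

Run:
```python
from h import *
goto([.43,.067,.16],.38)
```

```text
t 1.15 pos [ 0.3662 -0.0708  0.1708] rot [-3.141e+00 -1.000e-03  3.800e-01] F [ 1.06 -1.35  1.27] w 0.0935
row [-0.0003 -0.0004 -0.0001] [ 0.2206 -0.2086  0.0218] rows>= 3.6505609992582384 0.006497800112442239
```

Request:
servo_tool:
  moves:
    - [[0, 0, 0, 0.22, -0.208, 0.022, 0], [0, 0, 0, 0.22, -0.208, 0.022, 0], [0, 0, 0, 0.22, -0.208, 0.022, 0], [0, 0, 0, 0.22, -0.208, 0.022, 0], [0, 0, 0, 0.22, -0.208, 0.022, 0], [0, 0, 0, 0.22, -0.208, 0.022, 0], [0, 0, 0, 0.22, -0.208, 0.022, 0]]

```text
time_s: 1.73
ee_pos: [0.4294, 0.0661, 0.1597]
eef_rot: [-3.141, -0.0, 0.38]
force: [-0.7, 0.1, 0.6]
grip_width: 0.0938
```

Run:
```python
from h import *
snap('wrist','w1'); goto([.43,.067,.16],.38)
```

```text
t 1.78 pos [0.4295 0.0658 0.1599] rot [-3.141 -0.     0.379] F [-0.21  0.88 -0.28] w 0.0941
row [-0.0002 -0.0003 -0.0006] [ 0.0018 -0.0019 -0.0002] rows>= 0.03176669413443961 0.008905409038050295
```

View pics/w1.png

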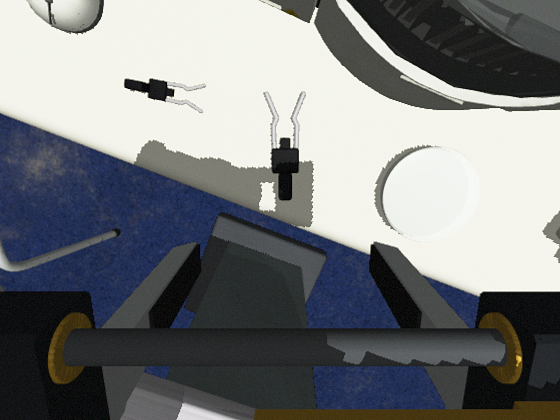

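Run:
```python
from h import *
crop('w1',250,80,325,210,4.6,'w1c')
c=load('w1')
# predicted tab corners
for z in [.034]:
  for s in [(285,186)]: print(ray(c,s,z))
```

```text
[0.44569375 0.07207182 0.034     ]
```

View pics/w1c.png

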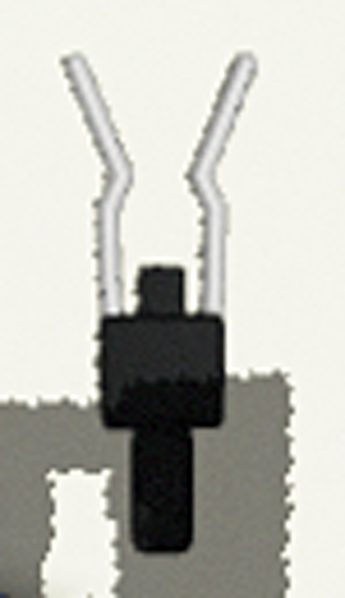

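Run:
```python
from h import *
c=load('w1'); f=lambda x,y,z: ray(c,(250+x/4.6-.4,80+y/4.6-.4),z)
e=(f(72,60,.0025)+f(247,58,.0025))/2; t=(f(122,178,.0025)+f(196,178,.0025))/2; b=f(161,550,.034); m=f(163,318,.0025)
print(e,t,b)
for a in (t,b): d=e-a; print(np.linalg.norm(d[:2]),np.arctan2(d[1],d[0]))
d=(e-b)[:2];y=np.arctan2(d[1],d[0]);u=np.array([np.cos(y),np.sin(y)])
print('tab from mouth',e[:2]-.0845*u,'from back',b[:2]+.012*u, 'from throat',t[:2]-.0605*u)
```

```text
[0.52115312 0.10287096 0.0025    ] [0.49973944 0.09444732 0.0025    ] [0.43436579 0.06794041 0.034     ]
0.023010945013250655 0.37478374762437666
0.09355311040651759 0.3826462848021772
tab from mouth [0.44276418 0.07132063] from back [0.44549795 0.07242093] from throat [0.44361481 0.07185803]
```

Run:
```python
from h import *
goto([.4437,.0717,.05],.38);goto([.4437,.0717,.0045],.38)
```

```text
t 1.78 pos [0.4295 0.0658 0.1599] rot [-3.141 -0.     0.379] F [-0.21  0.88 -0.28] w 0.0941
row [-0.0002 -0.0003 -0.0006] [ 0.0306 -0.0004  0.2198] rows>= 2.6611183599614545 0.008905409038050295
t 1.78 pos [0.4295 0.0658 0.1599] rot [-3.141 -0.     0.379] F [-0.21  0.88 -0.28] w 0.0941
row [-0.0002 -0.0003 -0.0006] [ 0.0306 -0.0004  0.3108] rows>= 3.7447719143076212 0.008905409038050295
```

Request:
servo_tool:
  moves:
    - [[0, 0, 0, 0.031, 0, 0.1, 0], [0, 0, 0, 0.031, 0, 0.16, 0], [0, 0, 0, 0.031, 0, 0.22, 0], [0, 0, 0, 0.031, 0, 0.25, 0], [0, 0, 0, 0.031, 0, 0.28, 0], [0, 0, 0, 0.031, 0, 0.3, 0], [0, 0, 0, 0.031, 0, 0.31, 0], [0, 0, 0, 0.031, 0, 0.31, 0], [0, 0, 0, 0.031, 0, 0.31, 0], [0, 0, 0, 0.031, 0, 0.31, 0]]

```text
time_s: 2.62
ee_pos: [0.4445, 0.0714, 0.0058]
eef_rot: [3.141, -0.002, 0.379]
force: [0.5, -0.0, -0.7]
grip_width: 0.094
```

Run:
```python
from h import *
snap('wrist','w2'); goto([.4437,.0717,.0045],.38)
```

```text
t 2.67 pos [0.4444 0.0715 0.0057] rot [ 3.141e+00 -2.000e-03  3.790e-01] F [0.94 0.58 0.33] w 0.0938
row [ 0.0001 -0.0012 -0.0007] [-0.0012 -0.0009  0.0025] rows>= 0.03465971914326808 0.01712858679231153
```

View pics/w2.png

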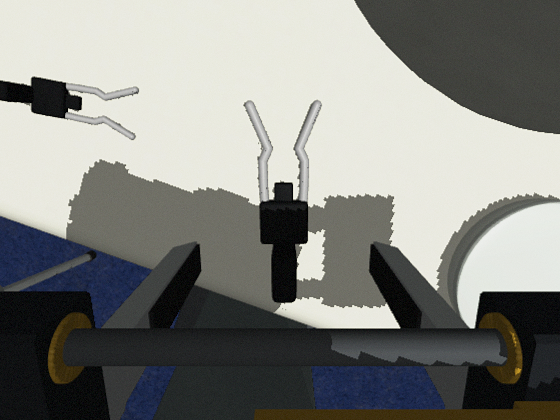

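Request:
servo_tool:
  moves:
    - [[0, 0, 0, -0.001, -0.001, 0.003, 0.5], [0, 0, 0, -0.001, -0.001, 0.003, 1], [0, 0, 0, -0.001, -0.001, 0.003, 1], [0, 0, 0, -0.001, -0.001, 0.003, 1], [0, 0, 0, -0.001, -0.001, 0.003, 1], [0, 0, 0, -0.001, -0.001, 0.003, 1], [0, 0, 0, -0.001, -0.001, 0.003, 1], [0, 0, 0, -0.001, -0.001, 0.003, 1], [0, 0, 0, -0.001, -0.001, 0.003, 1], [0, 0, 0, -0.001, -0.001, 0.003, 1]]
  squeeze: 45

```text
time_s: 3.5
ee_pos: [0.4438, 0.0718, 0.0042]
eef_rot: [3.142, -0.002, 0.379]
force: [-0.3, 0.2, -0.5]
grip_width: 0.0307
```

Run:
```python
from h import *
snap('wrist','w3'); goto([.4437,.0717,.2],.38)
```

```text
t 3.55 pos [0.4438 0.0718 0.0042] rot [ 3.141e+00 -2.000e-03  3.790e-01] F [-0.46  0.31 -0.09] w 0.0271
row [ 0.0001 -0.0012 -0.0007] [ 5.000e-04  2.000e-04 -3.915e-01] rows>= 4.694818602158935 0.016881921989887902
```

View pics/w3.png

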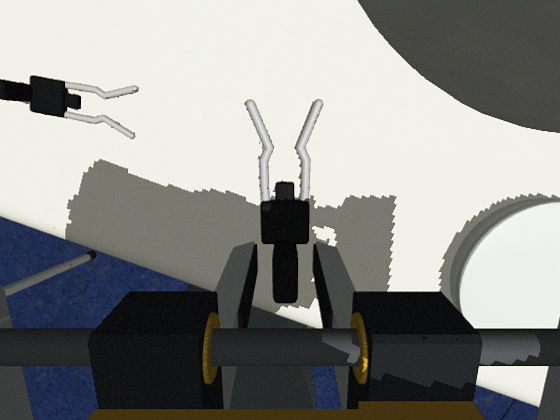

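Still closing, so I keep closing, then lift.

Request:
servo_tool:
  moves:
    - [[0, 0, 0, 0, 0, 0, 1], [0, 0, 0, 0, 0, 0, 1], [0, 0, 0, 0, 0, 0, 1], [0, 0, 0, 0, 0, 0, 1], [0, 0, 0, 0, 0, 0, 1], [0, 0, 0, 0, 0, 0, 1], [0, 0, 0, 0, 0, -0.02, 1], [0, 0, 0, 0, 0, -0.06, 1], [0, 0, 0, 0, 0, -0.12, 1], [0, 0, 0, 0, 0, -0.2, 1], [0, 0, 0, 0, 0, -0.28, 1], [0, 0, 0, 0, 0, -0.32, 1]]

```text
time_s: 4.55
ee_pos: [0.4444, 0.0718, 0.1694]
eef_rot: [3.14, -0.007, 0.379]
force: [0.6, 0.2, 0.0]
grip_width: 0.0116
```

Run:
```python
from h import *
snap('wrist','w4'); goto([.43,-.15,.18],-.975); goto([.43,-.15,.18],-.3)
```

```text
t 4.6 pos [0.4455 0.0719 0.1714] rot [ 3.139 -0.01   0.379] F [1.28 0.34 3.19] w 0.012
row [-0.003  -0.0067  0.862 ] [-0.1927  0.4009 -0.0181] rows>= 5.338137680904975 10.835477394029127
t 4.6 pos [0.4455 0.0719 0.1714] rot [ 3.139 -0.01   0.379] F [1.28 0.34 3.19] w 0.012
row [-0.0006 -0.0069  0.4323] [-0.1927  0.4009 -0.0181] rows>= 5.338137680904975 5.4343487556036605
```

View pics/w4.png

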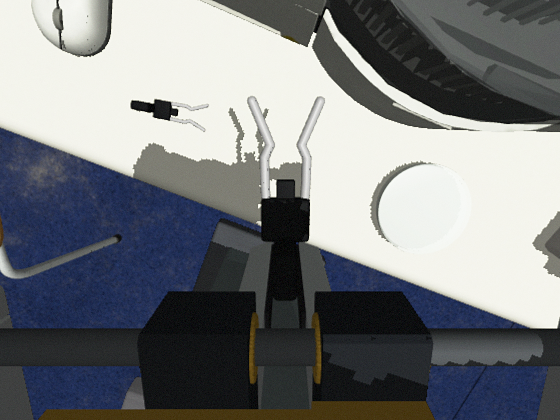

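Run:
```python
from h import *
goto([.44,-.16,.18],-.975)
```

```text
t 4.6 pos [0.4455 0.0719 0.1714] rot [ 3.139 -0.01   0.379] F [1.28 0.34 3.19] w 0.012
row [-0.003  -0.0067  0.862 ] [-0.1816  0.4269 -0.018 ] rows>= 5.566431533132799 10.835477394029127
```

Request:
servo_tool:
  moves:
    - [[0, 0, 0.07, -0.03, 0.05, -0.018, 1], [0, 0, 0.14, -0.05, 0.1, -0.018, 1], [0, 0, 0.21, -0.07, 0.15, -0.018, 1], [0, 0, 0.28, -0.09, 0.2, -0.018, 1], [0, 0, 0.35, -0.11, 0.25, -0.018, 1], [0, 0, 0.42, -0.13, 0.3, -0.018, 1], [0, 0, 0.49, -0.15, 0.35, -0.018, 1], [0, 0, 0.56, -0.165, 0.39, -0.018, 1], [0, 0, 0.63, -0.18, 0.427, -0.018, 1], [0, 0, 0.7, -0.18, 0.427, -0.018, 1], [0, 0, 0.78, -0.18, 0.427, -0.018, 1], [0, 0, 0.86, -0.18, 0.427, -0.018, 1]]

```text
time_s: 5.6
ee_pos: [0.4404, -0.16, 0.1802]
eef_rot: [-3.132, -0.004, -0.977]
force: [-0.4, -0.4, -0.7]
grip_width: 0.0117
```

Run:
```python
from h import *
goto([.49,-.195,.16],-.975)
```

```text
t 5.6 pos [ 0.4404 -0.16    0.1802] rot [-3.132 -0.004 -0.977] F [-0.37 -0.42 -0.67] w 0.0117
row [-0.006  -0.0029 -0.0016] [ 0.1133 -0.0428  0.0413] rows>= 1.5336790428883313 0.08535049689769836
```

Request:
servo_tool:
  moves:
    - [[-0.006, -0.003, -0.002, 0.05, -0.02, 0.02, 1], [-0.006, -0.003, -0.002, 0.08, -0.03, 0.03, 1], [-0.006, -0.003, -0.002, 0.113, -0.043, 0.041, 1], [-0.006, -0.003, -0.002, 0.113, -0.043, 0.041, 1], [-0.006, -0.003, -0.002, 0.113, -0.043, 0.041, 1], [-0.006, -0.003, -0.002, 0.113, -0.043, 0.041, 1]]

```text
time_s: 6.1
ee_pos: [0.4895, -0.1945, 0.1604]
eef_rot: [3.141, 0.001, -0.974]
force: [-0.1, 0.2, -0.5]
grip_width: 0.012
```

Run:
```python
from h import *
snap('wrist','w5');snap('scene','s5');snap('top','t5'); goto([.49,-.195,.16],-.975)
crop('t5',320,150,410,235,7,'t5c')
```

```text
t 6.25 pos [ 0.4897 -0.1945  0.1607] rot [-3.141 -0.    -0.974] F [ 0.78  0.35 -0.51] w 0.0116
row [-0.0001 -0.0002  0.0006] [0.0011 0.0001 0.0014] rows>= 0.021572248417627622 0.007710361098581716
```

View pics/w5.png

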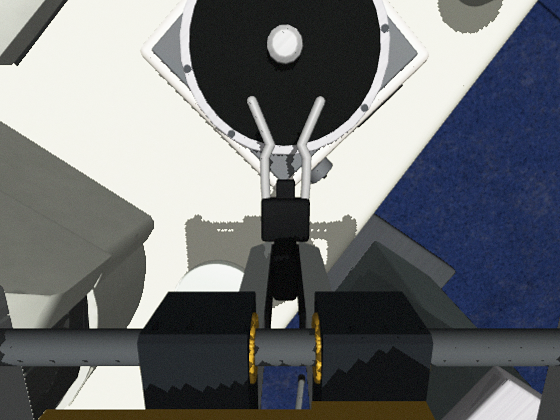

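View pics/s5.png

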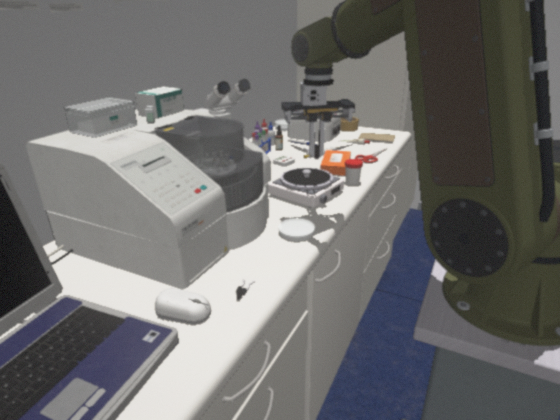

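Run:
```python
from h import *
crop('w5',225,0,345,220,2.7,'w5c')
crop('w5',260,20,310,70,12,'w5p')
```

```text
(no output)
```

View pics/w5c.png

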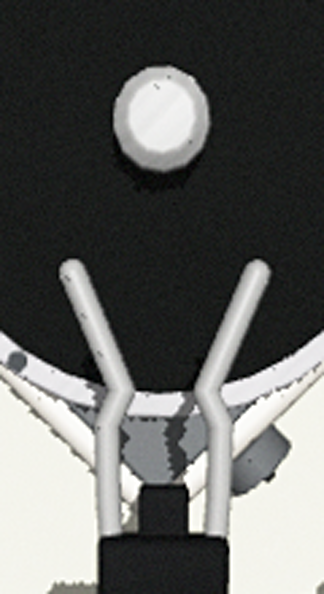

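View pics/w5p.png

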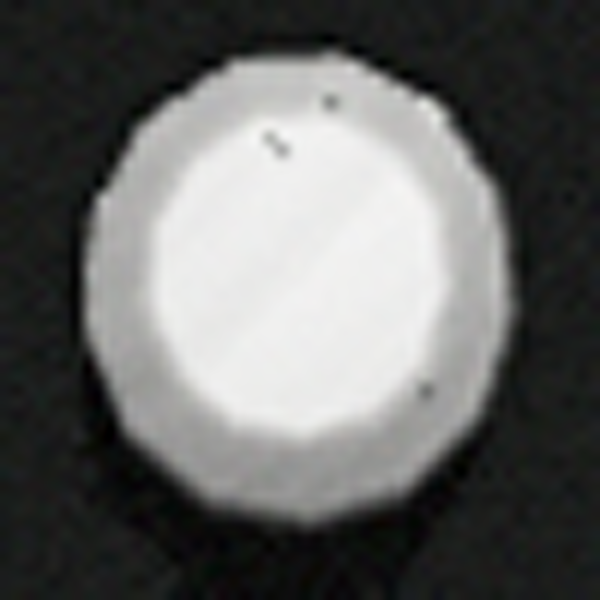

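View pics/t5c.png

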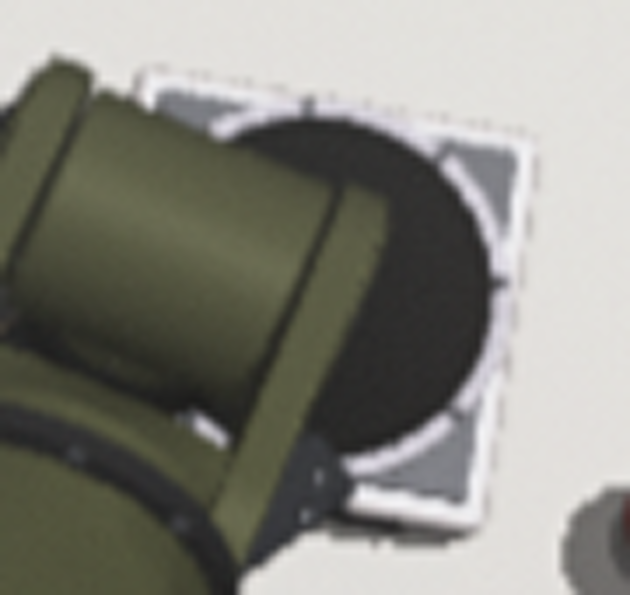

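Run:
```python
from h import *
c=load('w5')
print('pin top',ray(c,(260+300/12-.45,20+275/12-.45),.0755),'rim',ray(c,(260+298/12-.45,20+286/12-.45),.071))
f=lambda x,y,z: ray(c,(225+x/2.7-.3,y/2.7-.3),z)
z=.1587
a,b=f(70,266,z),f(258,268,z); t1,t2=f(122,395,z),f(207,395,z)
R=Ro.from_euler('xyz',[-3.141,0,-.974]); p=np.array([.4897,-.1945,.1607])
for q in (a,b,(a+b)/2,t1,t2,(t1+t2)/2): print(R.inv().apply(q-p).round(4))
print(np.linalg.norm(a-b),np.linalg.norm(t1-t2))
```

```text
pin top [ 0.56114022 -0.29864679  0.0755    ] rim [ 0.56139987 -0.29882195  0.071     ]
[ 0.0845 -0.0175  0.002 ]
[0.0842 0.0171 0.002 ]
[ 0.0844 -0.0002  0.002 ]
[ 0.0612 -0.0082  0.002 ]
[0.0612 0.008  0.002 ]
[ 0.0612 -0.0001  0.002 ]
0.03456052511815753 0.016163458489415933
```

Run:
```python
from h import *
pin=np.array([.5611,-.2987]);y=-.975;u=np.array([np.cos(y),np.sin(y)])
p=pin-.103*u; print(p); goto([*p,.0635],y)
```

```text
[ 0.50329969 -0.21344671]
t 6.25 pos [ 0.4897 -0.1945  0.1607] rot [-3.141 -0.    -0.974] F [ 0.78  0.35 -0.51] w 0.0116
row [-0.0001 -0.0002  0.0006] [ 0.0465 -0.0011  0.1944] rows>= 2.3971203185238052 0.007710361098581716
```

Request:
servo_tool:
  moves:
    - [[0, 0, 0, 0.046, -0.001, 0.05, 1], [0, 0, 0, 0.046, -0.001, 0.09, 1], [0, 0, 0, 0.046, -0.001, 0.13, 1], [0, 0, 0, 0.046, -0.001, 0.15, 1], [0, 0, 0, 0.046, -0.001, 0.17, 1], [0, 0, 0, 0.046, -0.001, 0.18, 1], [0, 0, 0, 0.046, -0.001, 0.19, 1], [0, 0, 0, 0.046, -0.001, 0.194, 1], [0, 0, 0, 0.046, -0.001, 0.194, 1], [0, 0, 0, 0.046, -0.001, 0.194, 1], [0, 0, 0, 0.046, -0.001, 0.194, 1]]

```text
time_s: 7.17
ee_pos: [0.5034, -0.2134, 0.0643]
eef_rot: [-3.141, -0.001, -0.974]
force: [-0.3, 0.1, -1.1]
grip_width: 0.0119
```

Run:
```python
from h import *
snap('wrist','w6');snap('scene','s6'); goto([.5033,-.2134,.0635],-.975)
crop('w6',225,0,345,220,2.7,'w6c')
crop('s6',255,140,365,220,7,'s6c')
```

```text
t 7.27 pos [ 0.5033 -0.2134  0.0642] rot [-3.141e+00 -1.000e-03 -9.740e-01] F [ 0.56 -0.26 -2.01] w 0.0117
row [-0.0004 -0.0006  0.0006] [0.     0.     0.0014] rows>= 0.016338910881905064 0.011520046933143398
```

View pics/w6c.png

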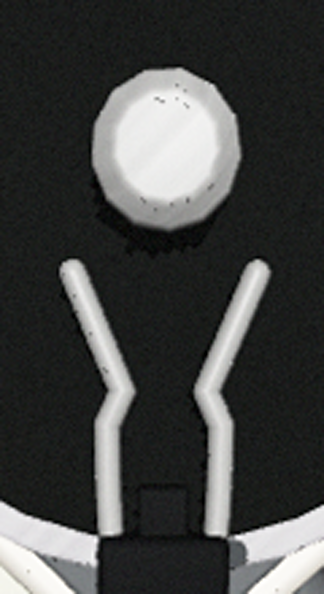

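View pics/s6c.png

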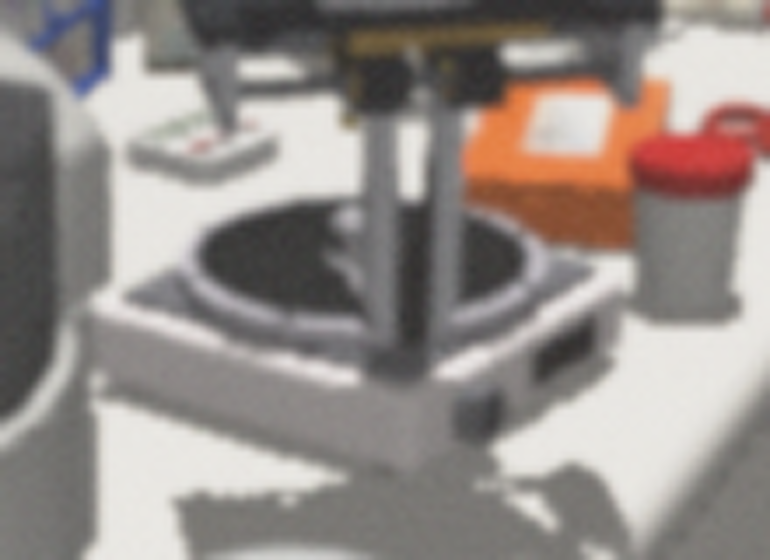

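Run:
```python
from h import *
c=load('w6'); f=lambda x,y,z: ray(c,(225+x/2.7-.3,y/2.7-.3),z)
R=Ro.from_euler('xyz',get_obs()['eef_rot']); p=get_obs()['ee_pos']
for q in (f(167,139,.0755),f(166.5,149,.071)): print(q,R.inv().apply(q-p).round(4))
for z in (.0605,.0622,.064):
  for (x,y) in ((70,266),(258,268),(122,395),(208,395)): print(z,R.inv().apply(f(x,y,z)-p).round(4))
```

```text
[ 0.56165302 -0.29941296  0.0755    ] [ 1.04e-01  1.00e-04 -1.12e-02]
[ 0.56127122 -0.29874086  0.071     ] [ 0.1032  0.     -0.0067]
0.0605 [ 0.0848 -0.0179  0.0038]
0.0605 [0.0845 0.0171 0.0038]
0.0605 [ 0.0612 -0.0085  0.0037]
0.0605 [0.0612 0.0081 0.0037]
0.0622 [ 0.0847 -0.0177  0.0021]
0.0622 [0.0844 0.0169 0.0021]
0.0622 [ 0.0613 -0.0084  0.002 ]
0.0622 [0.0613 0.008  0.002 ]
0.064 [ 0.0846 -0.0176  0.0003]
0.064 [0.0843 0.0168 0.0003]
0.064 [ 0.0614 -0.0083  0.0002]
0.064 [0.0614 0.0079 0.0002]
```

Request:
servo_tool:
  moves:
    - [[0, 0, 0, 0.006, 0, 0.0024, 1], [0, 0, 0, 0.014, 0, 0.0024, 1], [0, 0, 0, 0.022, 0, 0.0024, 1], [0, 0, 0, 0.03, 0, 0.0024, 1], [0, 0, 0, 0.038, 0, 0.0024, 1], [0, 0, 0, 0.044, 0, 0.0024, 1], [0, 0, 0, 0.05, 0, 0.0024, 1], [0, 0, 0, 0.055, 0, 0.0024, 1], [0, 0, 0, 0.058, 0, 0.0024, 1], [0, 0, 0, 0.058, 0, 0.0024, 1], [0, 0, 0, 0.058, 0, 0.0024, 1]]

```text
time_s: 8.18
ee_pos: [0.5196, -0.2373, 0.0629]
eef_rot: [-3.141, -0.001, -0.974]
force: [-0.5, -0.3, -1.6]
grip_width: 0.0117
```

```bash
cat > st.py <<'E'
from h import *
import sys
o=get_obs(); y=-.975;u=np.array([np.cos(y),np.sin(y)]);F=o['force'][:2]
v=np.array([-u[1],u[0]]);start=np.array([.5033,-.2134])
print('adv mm',1e3*(o['ee_pos'][:2]-start)@u,'lat',1e3*(o['ee_pos'][:2]-start)@v,'z',o['ee_pos'][2],'Fpush',F@u,'Flat',F@v,'Fz',o['force'][2],'rot',o['eef_rot'],'M',o['moment'])
if len(sys.argv)>1:
    snap('wrist',sys.argv[1]); crop(sys.argv[1],195,0,375,240,2.4,sys.argv[1]+'c')
E
python3 st.py w7
```

```text
adv mm 28.926434848380534 lat 0.027465673837607795 z 0.06292486980982719 Fpush -0.01311674398742534 Flat -0.5904706845810948 Fz -1.578565665530586 rot [-3.14105619e+00 -8.00628511e-04 -9.74128398e-01] M [0.10822181 0.04469677 0.00066206]
```

View pics/w7c.png

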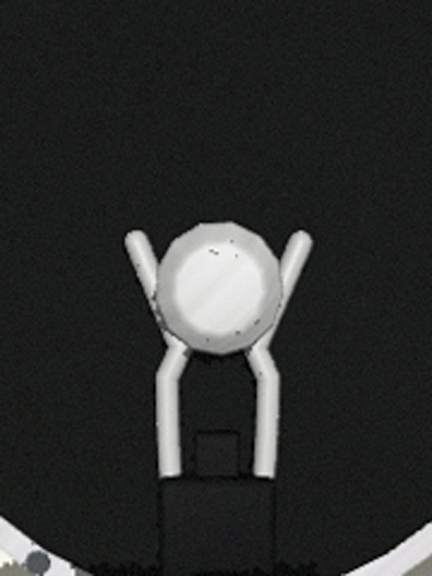

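Request:
servo_tool:
  moves:
    - [[0, 0, 0, 0.002, 0, 0, 1], [0, 0, 0, 0.004, 0, 0, 1], [0, 0, 0, 0.006, 0, 0, 1], [0, 0, 0, 0.008, 0, 0, 1], [0, 0, 0, 0.01, 0, 0, 1], [0, 0, 0, 0.012, 0, 0, 1], [0, 0, 0, 0.014, 0, 0, 1], [0, 0, 0, 0.016, 0, 0, 1], [0, 0, 0, 0.016, 0, 0, 1], [0, 0, 0, 0.016, 0, 0, 1]]

```text
time_s: 9.07
ee_pos: [0.524, -0.2439, 0.0629]
eef_rot: [-3.141, -0.001, -0.974]
force: [-0.7, 0.5, -1.5]
grip_width: 0.0118
```

```bash
python3 st.py w8
```

```text
adv mm 36.814903899898916 lat 0.014152722772868593 z 0.0628771373256618 Fpush -0.7729027416320521 Flat -0.3165910089680911 Fz -1.489135196873296 rot [-3.14111697e+00 -6.05256604e-04 -9.74153536e-01] M [ 0.26852706  0.17568356 -0.03221924]
```

View pics/w8c.png

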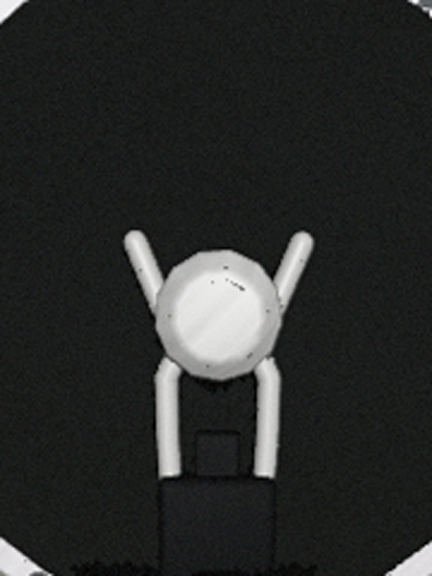

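Request:
servo_tool:
  moves:
    - [[0, 0, 0, 0.002, 0, 0, 1], [0, 0, 0, 0.004, 0, 0, 1], [0, 0, 0, 0.006, 0, 0, 1], [0, 0, 0, 0.008, 0, 0, 1], [0, 0, 0, 0.01, 0, 0, 1], [0, 0, 0, 0.012, 0, 0, 1], [0, 0, 0, 0.012, 0, 0, 1]]

```text
time_s: 9.7
ee_pos: [0.5273, -0.2488, 0.0628]
eef_rot: [-3.141, -0.0, -0.974]
force: [-1.5, 2.2, -0.8]
grip_width: 0.0117
```

```bash
python3 st.py w9
```

```text
adv mm 42.80092664563238 lat -0.008740087546552217 z 0.06278711250589289 Fpush -2.6187103724004515 Flat 0.013482203344961098 Fz -0.7782122483363976 rot [-3.14125247e+00 -2.96525949e-04 -9.74129897e-01] M [ 0.66494592  0.44658793 -0.03706156]
```

View pics/w9c.png

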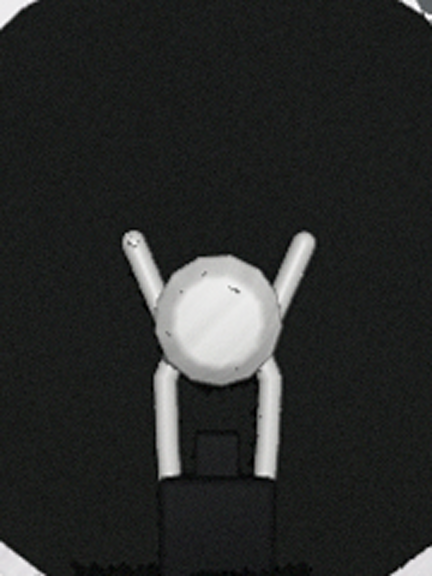

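Request:
servo_tool:
  moves:
    - [[0, 0, 0, 0.002, 0, 0, 1], [0, 0, 0, 0.004, 0, 0, 1], [0, 0, 0, 0.006, 0, 0, 1], [0, 0, 0, 0.008, 0, 0, 1], [0, 0, 0, 0.008, 0, 0, 1]]

```text
time_s: 10.17
ee_pos: [0.5295, -0.2521, 0.0627]
eef_rot: [-3.141, 0.0, -0.974]
force: [-2.6, 3.4, -1.4]
grip_width: 0.012
```

```bash
python3 st.py
```

```text
adv mm 46.7527124196918 lat -0.028413035239928806 z 0.0626891939243343 Fpush -4.30820877570112 Flat -0.2773797989105087 Fz -1.3860749252333342 rot [-3.14132809e+00  2.12026862e-05 -9.74186445e-01] M [ 0.90586343  0.54771622 -0.06484285]
```

Request:
servo_tool:
  moves:
    - [[0, 0, 0, 0.002, 0, 0, 1], [0, 0, 0, 0.004, 0, 0, 1], [0, 0, 0, 0.006, 0, 0, 1], [0, 0, 0, 0.006, 0, 0, 1]]

```text
time_s: 10.5
ee_pos: [0.5311, -0.2545, 0.0625]
eef_rot: [-3.142, 0.001, -0.974]
force: [-3.2, 4.9, -1.1]
grip_width: 0.012
```

```bash
python3 st.py w10
```

```text
adv mm 49.5782020819909 lat -0.05388745931970896 z 0.06253398419620006 Fpush -5.838202455297687 Flat 0.09021709127003931 Fz -1.0854123165846423 rot [-3.14152971e+00  7.23310381e-04 -9.74147567e-01] M [1.12208283 0.68363035 0.07319557]
```

View pics/w10c.png

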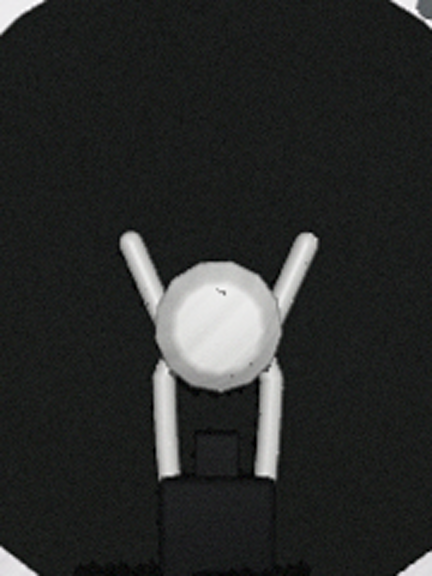

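Request:
servo_tool:
  moves:
    - [[0, 0, 0, 0.002, 0, 0, 1], [0, 0, 0, 0.004, 0, 0, 1], [0, 0, 0, 0.006, 0, 0, 1], [0, 0, 0, 0.006, 0, 0, 1]]

```text
time_s: 10.88
ee_pos: [0.5325, -0.2566, 0.0622]
eef_rot: [3.141, 0.002, -0.974]
force: [-4.4, 5.3, -1.2]
grip_width: 0.012
```

```bash
python3 st.py
```

```text
adv mm 52.138221949140906 lat -0.12511527096120445 z 0.06224893776498158 Fpush -6.893734773268155 Flat -0.6778738181398398 Fz -1.2445378940927654 rot [ 3.14129606e+00  1.98155668e-03 -9.74160679e-01] M [ 1.23913872  0.76735641 -0.02334841]
```

Request:
servo_tool:
  moves:
    - [[0, 0, 0, 0.002, 0, 0, 1], [0, 0, 0, 0.004, 0, 0, 1], [0, 0, 0, 0.006, 0, 0, 1], [0, 0, 0, 0.006, 0, 0, 1]]

```text
time_s: 11.22
ee_pos: [0.5338, -0.2587, 0.0619]
eef_rot: [3.141, 0.004, -0.974]
force: [-4.4, 6.8, 0.1]
grip_width: 0.0113
```

```bash
python3 st.py w11
```

```text
adv mm 54.60896070395572 lat -0.18562583575870356 z 0.061891327525932426 Fpush -8.073301233645417 Flat 0.20851817390887809 Fz 0.1256055706553567 rot [ 3.14086946  0.00361239 -0.97411908] M [ 1.41448779  0.88706681 -0.02189897]
```

View pics/w11c.png

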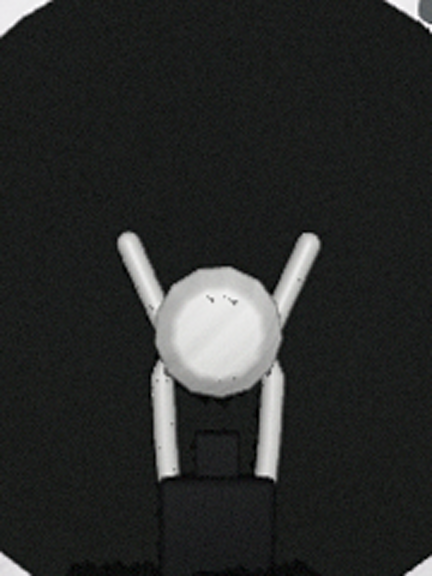

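Request:
servo_tool:
  moves:
    - [[0, 0, 0, 0.002, 0, -0.001, 1], [0, 0, 0, 0.004, 0, -0.002, 1], [0, 0, 0, 0.006, 0, -0.002, 1], [0, 0, 0, 0.006, 0, -0.002, 1]]

```text
time_s: 11.6
ee_pos: [0.5352, -0.2607, 0.0627]
eef_rot: [3.141, 0.005, -0.974]
force: [-4.9, 6.9, -0.2]
grip_width: 0.0116
```

```bash
python3 st.py
```

```text
adv mm 57.07710572131545 lat -0.17571741788292325 z 0.06268669488162126 Fpush -8.485464796411254 Flat -0.20281322416838773 Fz -0.1797234706990909 rot [ 3.14057786  0.00502196 -0.97410788] M [ 1.46534467  0.93573445 -0.01675743]
```

Request:
servo_tool:
  moves:
    - [[0, 0, 0, 0.002, 0, 0, 1], [0, 0, 0, 0.004, 0, 0, 1], [0, 0, 0, 0.006, 0, 0, 1]]

```text
time_s: 11.85
ee_pos: [0.5364, -0.2626, 0.0623]
eef_rot: [3.14, 0.007, -0.974]
force: [-4.6, 8.5, -0.3]
grip_width: 0.0119
```

```bash
python3 st.py w12
```

```text
adv mm 59.26568014554687 lat -0.21427329898474073 z 0.06231010175858412 Fpush -9.613827325512359 Flat 0.9670870698621588 Fz -0.2669819936157509 rot [ 3.14003533  0.00714313 -0.9739344 ] M [1.68034998 1.09059788 0.00403639]
```

View pics/w12c.png

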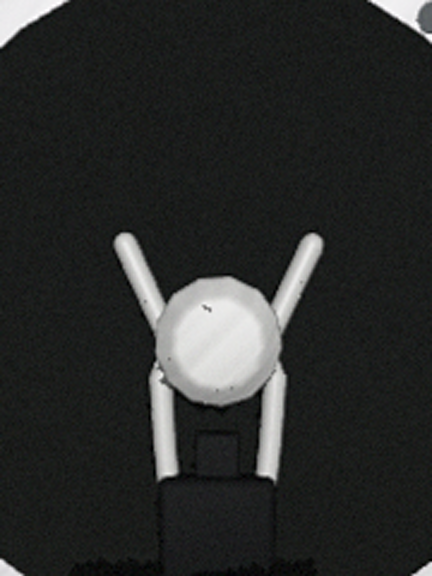

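Request:
servo_tool:
  moves:
    - [[0, 0, 0, 0.002, 0, -0.001, 1], [0, 0, 0, 0.004, 0, -0.001, 1], [0, 0, 0, 0.005, 0, -0.001, 1]]

```text
time_s: 12.15
ee_pos: [0.5375, -0.2642, 0.0624]
eef_rot: [3.14, 0.009, -0.974]
force: [-3.5, 3.8, -0.2]
grip_width: 0.0119
```

```bash
python3 st.py w13
```

```text
adv mm 61.251024741707376 lat -0.24305191759755054 z 0.062384957605678165 Fpush -5.1368203836767785 Flat -0.789727200696751 Fz -0.20445595303849062 rot [ 3.13956788  0.00882624 -0.97384529] M [ 0.83268805  0.53032027 -0.0192543 ]
```

View pics/w13c.png

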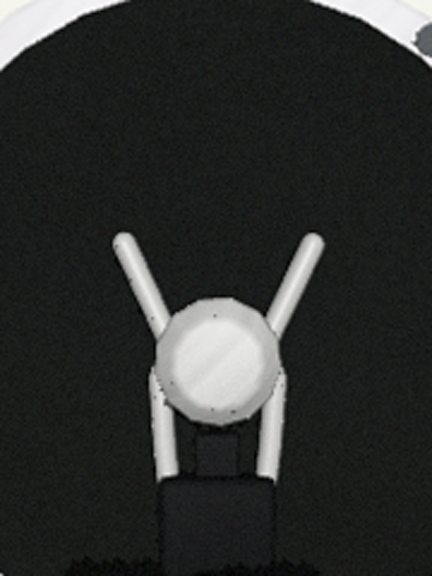

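Request:
servo_tool:
  moves:
    - [[0, 0, 0, 0, 0, 0, 1], [0, 0, 0, 0, 0, 0, 1], [0, 0, 0, 0, 0, 0, 1]]

```text
time_s: 12.45
ee_pos: [0.5379, -0.2647, 0.0627]
eef_rot: [3.14, 0.007, -0.974]
force: [-2.6, 3.8, 0.3]
grip_width: 0.0113
```

```bash
python3 st.py w14
```

```text
adv mm 61.89733051298081 lat -0.16149955157825618 z 0.0626959119357112 Fpush -4.609770989822388 Flat 0.02923572071929582 Fz 0.2683085607710931 rot [ 3.1400232   0.00715121 -0.97389378] M [0.84753933 0.4769531  0.01631449]
```

View pics/w14c.png

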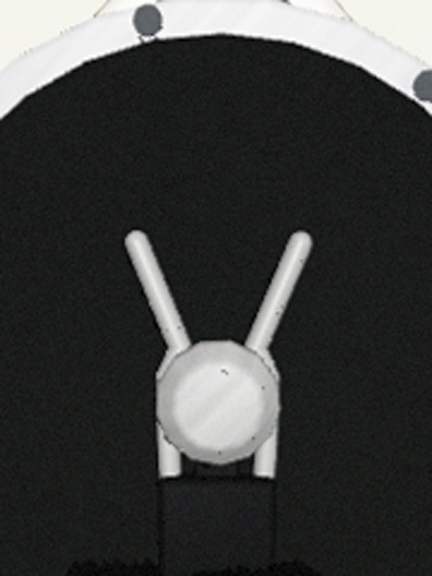

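Request:
servo_tool:
  moves:
    - [[0, 0, 0, -0.003, 0, 0, 1], [0, 0, 0, -0.006, 0, 0, 1], [0, 0, 0, -0.01, 0, 0, 1], [0, 0, 0, -0.014, 0, 0, 1], [0, 0, 0, -0.018, 0, 0, 1], [0, 0, 0, -0.018, 0, 0, 1], [0, 0, 0, -0.018, 0, 0, 1]]

```text
time_s: 13.08
ee_pos: [0.5329, -0.2573, 0.063]
eef_rot: [3.14, 0.007, -0.974]
force: [-0.7, 1.7, -0.8]
grip_width: 0.0116
```

```bash
python3 st.py w15; python3 -c "
from h import *
goto([.533,-.2574,.0605],-.975)"
```

```text
adv mm 53.00462370849566 lat -0.12863989169262438 z 0.06295046067483935 Fpush -1.7508840849737834 Flat 0.38580684061326703 Fz -0.8089632067671212 rot [ 3.14017185  0.00663869 -0.97377496] M [0.22564885 0.10565542 0.03092548]
t 13.13 pos [ 0.533  -0.2574  0.0629] rot [ 3.14   0.007 -0.974] F [0.15 0.41 0.09] w 0.0116
row [0.0009 0.0042 0.0007] [ 0.0001 -0.      0.0049] rows>= 0.05831147240290078 0.0553341387732363
```

View pics/w15c.png

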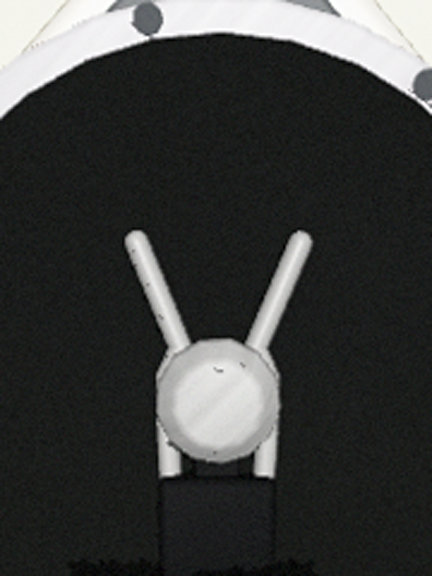

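Request:
servo_tool:
  moves:
    - [[0.001, 0.004, 0, 0, 0, 0.001, 1], [0.001, 0.004, 0, 0, 0, 0.002, 1], [0.001, 0.004, 0, 0, 0, 0.003, 1], [0.001, 0.004, 0, 0, 0, 0.004, 1], [0.001, 0.004, 0, 0, 0, 0.004, 1], [0.001, 0.004, 0, 0, 0, 0.004, 1]]

```text
time_s: 13.63
ee_pos: [0.5329, -0.2574, 0.0608]
eef_rot: [-3.142, 0.001, -0.974]
force: [-0.3, -0.4, -1.3]
grip_width: 0.0119
```

```bash
python3 st.py
```

```text
adv mm 53.02290248151716 lat -0.15424974902595673 z 0.06084083186347064 Fpush 0.1788483259482458 Flat -0.46327324460743724 Fz -1.3158521594333463 rot [-3.14150776e+00  5.42986262e-04 -9.73848640e-01] M [ 0.26218045  0.07722377 -0.01435241]
```

Request:
servo_tool:
  moves:
    - [[0, 0, 0, 0, 0, 0.001, 1], [0, 0, 0, 0, 0, 0.001, 0.85], [0, 0, 0, 0, 0, 0.001, 0.8], [0, 0, 0, 0, 0, 0.001, 0.7], [0, 0, 0, 0, 0, 0.001, 0.6], [0, 0, 0, 0, 0, 0.001, 0.5], [0, 0, 0, 0, 0, 0.001, 0.5], [0, 0, 0, 0, 0, 0.001, 0.5], [0, 0, 0, 0, 0, 0, 0.5]]

```text
time_s: 14.38
ee_pos: [0.5329, -0.2574, 0.0608]
eef_rot: [-3.142, 0.001, -0.974]
force: [0.1, -0.9, -0.3]
grip_width: 0.047
```

```bash
python3 st.py w16
```

```text
adv mm 53.03822642762253 lat -0.19818669263332875 z 0.06080171615870296 Fpush 0.7961399580586144 Flat -0.4525283231228066 Fz -0.33325073160391533 rot [-3.14156344e+00  5.93455209e-04 -9.73907940e-01] M [ 0.06441254 -0.05333926  0.00704452]
```

View pics/w16.png

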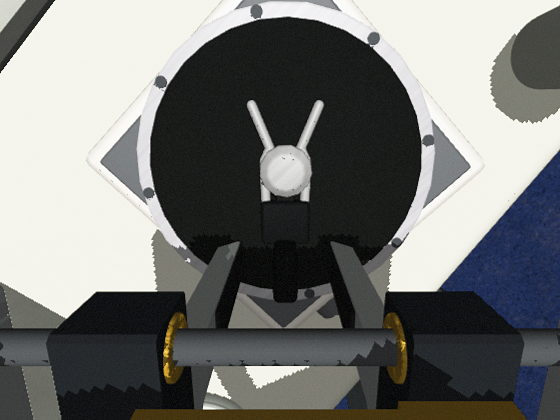

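Released; the clip surrounds the shank (head at (285,170)). Now I raise the tool straight up, clear of it.

Request:
servo_tool:
  moves:
    - [[0, 0, 0, 0, 0, -0.02, 0.5], [0, 0, 0, 0, 0, -0.05, 0.5], [0, 0, 0, 0, 0, -0.09, 0.5], [0, 0, 0, 0, 0, -0.14, 0.5], [0, 0, 0, 0, 0, -0.19, 0.5], [0, 0, 0, 0, 0, -0.22, 0.5], [0, 0, 0, 0, 0, -0.22, 0.5], [0, 0, 0, 0, 0, -0.22, 0.5], [0, 0, 0, 0, 0, -0.22, 0.5], [0, 0, 0, 0, 0, -0.22, 0.5]]

```text
time_s: 15.27
ee_pos: [0.5325, -0.2572, 0.1697]
eef_rot: [3.141, 0.002, -0.974]
force: [0.4, 0.8, 0.5]
grip_width: 0.0468
```

```bash
python3 st.py w17
python3 - <<'E'
from h import *
snap('scene','s17'); crop('s17',255,140,365,220,7,'s17c')
E
```

```text
adv mm 52.664748989494235 lat -0.4072447437209476 z 0.16967779049665208 Fpush -0.4227185118682681 Flat 0.8077709210539255 Fz 0.49975297690539366 rot [ 3.14078225e+00  2.29299294e-03 -9.73844006e-01] M [ 0.07250988  0.03118993 -0.0036266 ]
```

View pics/w17.png

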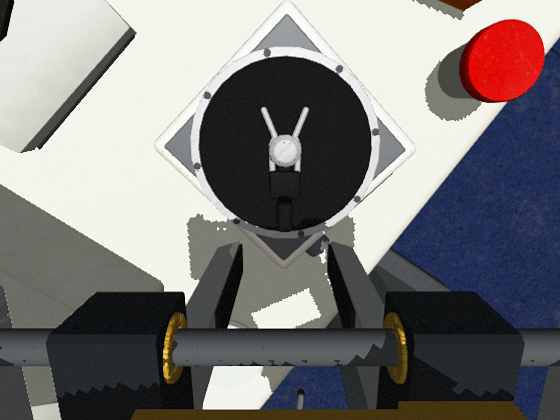

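View pics/s17c.png

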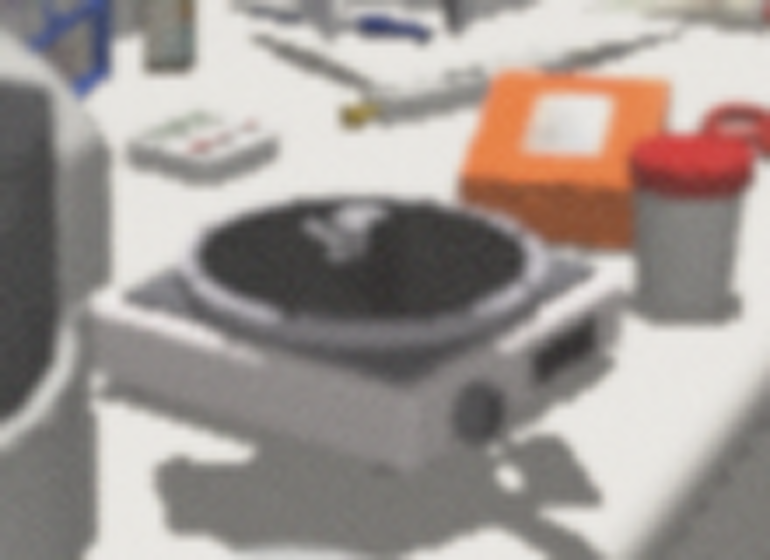

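Run:
```python
from h import *
crop('w17',245,90,325,240,4,'w17d')
```

```text
(no output)
```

View pics/w17d.png

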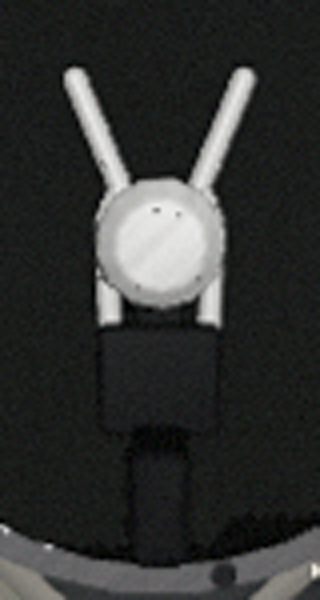

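Run:
```python
from h import *
c=load('w17'); f=lambda x,y,z: ray(c,(245+x/4-.4,90+y/4-.4),z)
pin=f(161,240,.0755); e=(f(74,69,.0575)+f(247,69,.0575))/2; b=f(160,563,.089)
d=(e-b)[:2]; u=d/np.linalg.norm(d); print(np.linalg.norm(d)); s1=e[:2]-.034*u; s2=b[:2]+.0625*u
print('pin',pin,'rim',f(161,243,.071),'seat',s1,s2,(s1-pin[:2])*1e3)
```

```text
0.09411814750973654
pin [ 0.56191426 -0.2996135   0.0755    ] rim [ 0.56136314 -0.29881594  0.071     ] seat [ 0.56116004 -0.29828427] [ 0.56249465 -0.3002571 ] [-0.75421715  1.32923065]
```

```bash
python3 -c "
from station import *
print(hand_in())"
```

```text
the job is handed in; nothing more can be done
None
```

The hairpin clip is snapped home round the centre pin, released, and lying on the platform. I handed the job in with the clock at about 15 s; `hand_in()` returned no verdict.

I gripped the larger of the two clips by its tab and slid it under the pin's head, at 45° to the platform's float axes. I pushed in 1 mm rows. The highest force I read was about 9.6 N, and it fell to about 5 N as the clip snapped. I stopped there, backed off about 9 mm so the platform could float back, lowered the clip, let go and raised the tool clear.

**Last checks, from the wrist camera:**
- **Seat:** the seat centre is about 1–1.5 mm from the pin's axis (limit 4 mm). Two ways of measuring it put it on opposite sides of the pin, so that is the measuring error.
- **Platform:** the pin is back within about 1 mm of where it started (limit 5 mm).
- **Tilt:** I did not measure it. The clip looks flat in both the wrist and scene views.
- **Release:** the tool is about 110 mm above where it let go, reading only noise-level force. The clip did not visibly shift when the gripper opened.
- **Bystanders:** I touched none of them. The cup stands where it did, but I did not re-measure the dish and the mouse at the end.

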